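# Lock the bread slicer's hidden carriage with its pin

## Task

Lock the bread slicer for cleaning: take the red-handled lock pin out of its parking block on the bread board, put its steel shaft down through the slot in the slicer's cover, and feel along the carriage hidden underneath for its lock hole. Push the pin home, upright, until its collar lies on the cover, and let go. Go gently: the pin must never press on the slicer with more than 25 N, and the cup, bun and jar must stay where they are.

Things in the scene. Friction and masses are not known exactly. Their poses are not given: they have to be found in the camera images.
- pin: Lock pin, 250 g give or take 20 %, standing upright in the parking block at the start. Origin at the shaft's tip, z up along the pin. Round steel shaft 12 mm diameter from z = 0 to 70 mm (2 mm chamfer at the tip), dark round collar 34 mm diameter from z = 70 to 76 mm, red square grip 22 x 22 mm from z = 76 to 121 mm with its sides along the pin's x and y.
- pin_tip (a point): The centre of the pin's lower end (the pin's origin).
- slicer: White bench bread slicer fixed to the table, base 310 x 300 mm. Origin on the table below the slot's middle, z up, y along the slot. Its steel rail housing is 110 mm wide (x), 300 mm long (y), top at 135 mm. A round blade guard stands on the -x side (face 121 mm from the slot's middle line, top at 190 mm); a tray of bread slices, up to 115 mm high, lies on the +x side from 60 mm out.
- slot (a point): Middle of the slot at the upper surface of the slicer's steel cover, 135 mm above the table; axes as the slicer's. The slot, framed in red, is 20 mm wide (x) and 120 mm long (y), the cover 6 mm thick. The pin's collar is wider than the slot and stops on the cover.
- carriage_top (a point): Point 35 mm below the slot's middle, at the height of the black carriage's flat top, which lies under the whole slot. Its one lock hole, 20 mm along x by 16 mm along y, takes the whole shaft; its centre is at x = 0 and anywhere from y = -42 to +42 mm (unknown, this point does not follow it). A flush black dust plug on a light spring (0.5 to 1 N) fills and hides it.
- slot_end (a point): Middle of the slot's +y end, at the cover's upper surface. How the carriage feels: its top is sprung, yields from about 2 N at 1 N per mm for 12 mm (14 N), then is rigid. Over the hole that resistance vanishes, the top springs back up round the pin and the hole's side stops sideways motion. Friction of 12 N along y holds the carriage in place; pushed harder it slides.
- board: Wooden bread board fixed to the table, 280 x 240 mm, 18 mm thick; origin at the centre of its underside. Its dark parking block, 70 x 70 mm and 80 mm high (top 98 mm above the table), stands at x = -45 mm, y = 0 on it; the pin hangs in its 14 mm upright through-hole, collar on the block's top, tip 28 mm above the table.
- block_top (a point): Centre of the parking hole at the top of the block, 98 mm above the table.
- cup: White ceramic cup, 72 mm wide at the rim and 75 mm high, standing on the board; origin at the centre of its underside. Leave alone.
- bun: Brown bread bun, 76 mm wide and 47 mm high, on the board; origin at the centre of its underside. Leave alone.
- jar: Amber jar with a brass-coloured lid, 64 mm wide and 100 mm high, on the table; origin at the centre of its underside. Leave alone.
Not all that is in view belongs to the job. There is more than one size of the pin; the job needs the smallest.

How it is judged:
By the outcome, as a careful person would: the job done as asked, in the order asked, and still so for the second after the job is handed in, with the robot touching nothing.
It also fails if it takes over 64 s, if anything falls off the work surface, if the arm or the gripper's body presses on something with over 40 N, if the wrist force passes 120 N, or if a joint passes its speed limit or range.

## Robot

A 7-joint arm with a two-finger parallel gripper is mounted at the origin on the work surface. World frame = base frame: x ahead of the robot, y to its left, z up, the work surface at z = 0. Lengths are in m, angles in rad, forces in N, time in s.
With the tool pointing down it reaches from about 0.4 to 0.85 m from the base axis. Payload 10.4 kg.
Tool frame: the origin (TCP) lies at the very end of the fingers, on their centre line; the grasp point (between the pads) lies 19 mm behind it; z points along the fingers, x is the direction in which the jaws open and shut, and the axes are right-handed (so a half turn about z gives the same grasp; the last joint's range is limited). The gripper opens to 87 mm and grips with 3 to 60 N. Pads are 19 mm wide; open, the fingers measure 117 mm over their backs; the gripper's body (75 mm by 190 mm) begins 51 mm behind the grasp point.
Start: joints at [-1.194, 0.332, -0.065, 1.46, 0.022, 1.35, -0.088], TCP at [0.243, 0.576, 0.223] pointing down, gripper open.
Joint ranges: [-2.6, 2.6], [-0.5, 2.12], [-1.47, 1.34], [0.16, 2.42], [-1.27, 4.41], [0.06, 2.06], [-2.6, 2.6]. Speed limits (rad/s): [2.22, 2.22, 2.79, 2.79, 3.14, 3.14, 3.14].

## Interface

Orientations are given as a unit quaternion [x, y, z, w].
In Python, from plant import manip gives the robot as it stands.
- The arm moves only by the tool arm_command, never from a script. Its argument "plan" is a list of rows, each a list of 3 entries, a list of its own where there are three numbers: the closure, from -1 (fully open) to 1 (shut), then the shift along the tool's x, y, z in m, then the turn about the tool's z in rad. A call has 1 to 8 rows; each row is the pose to reach, as a shift and turn from the pose measured when the call began, along the tool's axes at that moment; what a row does not reach only later rows make up. A row lasts 1/8 s, in which the tool goes at most 62.5 mm and 10.7 degrees, less where a joint would pass 70% of its speed; a pose out of reach is approached as far as the arm can. A call with a gripper value outside its range is refused whole. The fingers move at their own pace and stop on an object; "squeeze" is the grip in N (left out, the last holds). Time passes only in rows, so rows that repeat a pose let the fingers close. It gives the time, the measured TCP pose, the force and the opening at its end, in the units of the state.
- manip.get_obs(): the state, without advancing time (a new reading comes with each control period).
- manip.grab_frame(name): name is "scene" or "top" or "wrist"; returns a dict with "img" (400x640x3 uint8, red, green, blue), "vertical_fov" (degrees; the focal length in pixels is half the picture's height over the tangent of half this angle, whatever the lens; pixels are square), "cx", "cy" (the principal point, pixels), "dist" ([k1, k2, p1, p2, k3] as OpenCV has them; the pictures are not rectified), "camera_from_world" (4x4, takes a point from world to camera coordinates); the wrist camera has in their place "T_tool_cam" (4x4, takes a point from camera to tool coordinates, whose origin is the TCP and whose axes are the tool frame's). Camera axes: x right, y up, looking along -z (the intrinsics and any distortion apply to the point x, -y, -z); pixel columns grow to the right and rows downward; lengths in m; the calibration is good to about 2 mm. A picture is of the moment at which its call begins: read the wrist's pose just before it. There is no depth.
- manip.hand_in(): hands the job in, once; it reports no verdict.
The state is a dict: "clock": time; "joint_pos": joint angles; "qvel": joint speeds; "joint_efforts": joint torques, N m; "tcp_pos": TCP position; "orientation": TCP orientation; "wrist_force": force on the tool from outside, world axes, zero at the start; "ft_torque": the same for the moment, N m; "grip_width": finger opening in m.
Only numpy, scipy, OpenCV 4.12 (cv2) and the standard library are available. Lean on these libraries where they do the work, as an engineer would, in place of code of your own. Each camera call takes 0.05 s, during which the arm holds its last target. There are 200 camera calls.

## Working session

There is one attempt and no reset: what is moved stays moved. The work goes in short steps, Python scripts to look and compute and a tool call to move; the robot and the scene stay as the last step left them, time stands still between calls to the robot, and variables do not carry over. Pictures are saved under pics/ and viewed, about 8 in all and at most 12, crops included, and the job is handed in when it is done.

Besides the shell and the picture viewer there is one more tool, called by a JSON object that holds its "op" and its "data", one argument or row to a line. arm_command: Moves the arm, as the interface text tells. Its arguments: {"type":"object","properties":{"plan":{"type":"array","items":{"type":"array"}},"squeeze":{"type":"number"}},"required":["plan"]}

```bash
mkdir -p pics; cat > h.py <<'E'
import numpy as np, cv2
from scipy.spatial.transform import Rotation as R
from plant import manip
def frame(name):
    o=manip.get_obs(); f=manip.grab_frame(name)
    if name=="wrist":
        T=np.eye(4); T[:3,:3]=R.from_quat(o["orientation"]).as_matrix(); T[:3,3]=o["tcp_pos"]
        f["wc"]=T@np.array(f["T_tool_cam"])
    else: f["wc"]=np.linalg.inv(np.array(f["camera_from_world"]))
    fl=200/np.tan(np.radians(f["vertical_fov"])/2)
    f["K"]=np.array([[fl,0,f["cx"]],[0,fl,f["cy"]],[0,0,1.]]); f["d"]=np.array(f["dist"],float)
    return f
def ray(f,px):
    u=cv2.undistortPoints(np.array(px,float).reshape(-1,1,2),f["K"],f["d"]).reshape(-1,2)
    d=np.c_[u[:,0],-u[:,1],-np.ones(len(u))]@f["wc"][:3,:3].T
    return f["wc"][:3,3],d
def plane(f,px,z):
    c,d=ray(f,px); return c+d*((z-c[2])/d[:,2])[:,None]
def proj(f,P):
    P=np.atleast_2d(P); M=np.linalg.inv(f["wc"]); c=P@M[:3,:3].T+M[:3,3]
    return cv2.projectPoints(c*[1,-1,-1],np.zeros(3),np.zeros(3),f["K"],f["d"])[0].reshape(-1,2)
def save(f,n): cv2.imwrite("pics/"+n,f["img"][:,:,::-1])
E
python3 - <<'E'
from h import *
for n in ["scene","top"]:
    f=frame(n); save(f,n+"0.png"); print(n,f["wc"].round(3).tolist(),f["K"][0,0],f["d"])
print(manip.get_obs())
E
```

```text
scene [[-0.332, -0.624, 0.708, 1.356], [0.943, -0.205, 0.262, 0.364], [-0.018, 0.754, 0.656, 0.874], [0.0, 0.0, 0.0, 1.0]] 514.2544381559449 [-0.12849391  0.          0.          0.          0.        ]
top [[0.009, 0.987, -0.162, 0.359], [-1.0, 0.005, -0.023, 0.044], [-0.022, 0.162, 0.986, 1.185], [0.0, 0.0, 0.0, 1.0]] 402.21064505441706 [-0.04712847  0.          0.          0.          0.        ]
{'clock': 0.1, 'joint_pos': array([-1.19358545,  0.33280216, -0.06473132,  1.46084358,  0.02158432,
        1.34988937, -0.08848714]), 'qvel': array([-0.0010427 , -0.00016038,  0.0002621 , -0.00233026, -0.00027827,
       -0.00031016, -0.00025785]), 'joint_efforts': array([ 1.69510535e-03, -6.24544859e+01,  2.49752548e-02, -3.90718460e+01,
       -6.13189791e-02,  3.64461599e-02,  6.57955866e-05]), 'tcp_pos': array([0.24312622, 0.57540567, 0.2218442 ]), 'orientation': array([ 8.33423728e-01,  5.52634146e-01, -5.11489833e-04,  3.57226008e-04]), 'wrist_force': array([-0.28812941,  0.38899778,  0.02473928]), 'ft_torque': array([ 0.01723334, -0.04575095,  0.00910013]), 'grip_width': 0.08679486807203761}
```

View pics/scene0.png

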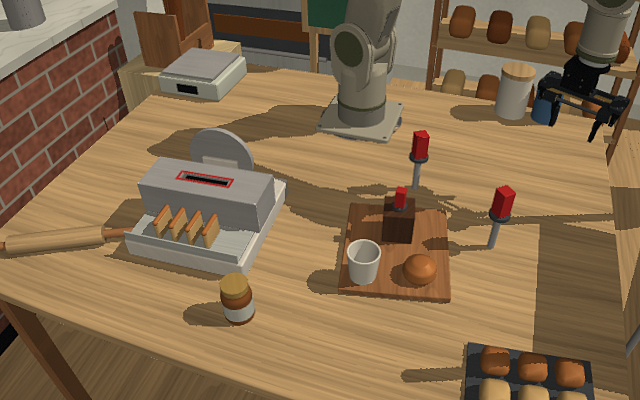

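View pics/top0.png

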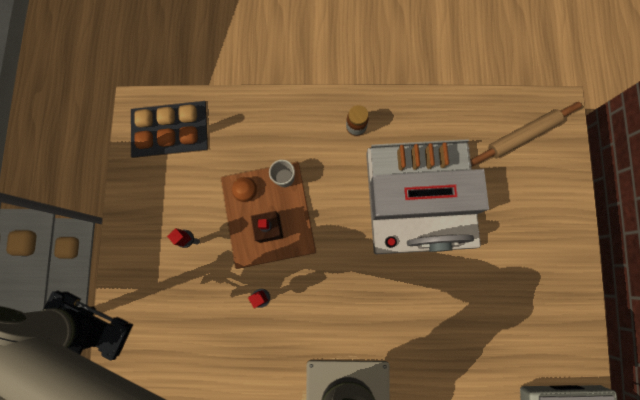

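The scene shows the small pin in the block (scene 401,198; top 263,224), with two larger pins standing loose (top 180,237 and 258,298). The red-framed slot is at top (430,192) and scene (204,180). The cup, bun and jar are well clear of the block's grip.

```bash
python3 - <<'E'
from h import *
F={n:frame(n) for n in["scene","top"]}
B={}
for n,f in F.items():
    hsv=cv2.cvtColor(f["img"],cv2.COLOR_RGB2HSV)
    m=(((hsv[...,0]<5)|(hsv[...,0]>172))&(hsv[...,1]>170)&(hsv[...,2]>70)).astype(np.uint8)
    k,l,s,c=cv2.connectedComponentsWithStats(m)
    for i in range(1,k):
        if s[i,4]>30:
            print(n,s[i],c[i].round(1)); 
            if n=="top":
                cnt=cv2.findContours((l==i).astype(np.uint8),0,1)[0][0]; r=cv2.minAreaRect(cnt)
                bx=cv2.boxPoints(r); print("  rect",r)
                for z in(.135,.149): P=plane(f,bx,z); print("  ",z,P.mean(0).round(4),(P-P.mean(0))[:,:2].round(4).tolist())
            else:
                for z in(.135,.126): print("  ",z,plane(f,[c[i]],z).round(4))
    big=cv2.resize(f["img"],None,fx=4,fy=4,interpolation=cv2.INTER_CUBIC)
    B[n]=big
t=B["top"]; a=t[640:1060,880:1280]; b=t[640:1060,1440:1960]
cv2.imwrite("pics/topcrop.png",cv2.resize(np.hstack([a[:,:280+100],b[:,:420]]),(800,420))[:,:,::-1])
# board contour in top
hsv=cv2.cvtColor(F["top"]["img"],cv2.COLOR_RGB2HSV)
for p in[(240,235),(290,230),(200,280),(265,235)]: print(p,hsv[p[1],p[0]])
E
```

```text
scene [412 130  18  29 382] [420.5 144.2]
   0.135 [[0.2821 0.2303 0.135 ]]
   0.126 [[0.269  0.2287 0.126 ]]
scene [176 171  58  17 153] [205.5 180. ]
   0.135 [[ 0.5779 -0.214   0.135 ]]
   0.126 [[ 0.5684 -0.2211  0.126 ]]
scene [491 185  25  33 550] [502.8 201.2]
   0.135 [[0.4393 0.4461 0.135 ]]
   0.126 [[0.4281 0.4471 0.126 ]]
scene [394 187  13  21 209] [400.2 197. ]
   0.135 [[0.4966 0.2273 0.135 ]]
   0.126 [[0.4861 0.2256 0.126 ]]
top [405 185  52  15 201] [430.3 192.4]
  rect ((430.3758850097656, 191.8896484375), (11.568238258361816, 50.91199493408203), 86.633544921875)
   0.135 [ 0.5728 -0.2143  0.135 ] [[0.0112, 0.0682], [0.02, -0.0675], [-0.0113, -0.0679], [-0.02, 0.0672]]
   0.149 [ 0.57   -0.2109  0.149 ] [[0.0111, 0.0673], [0.0198, -0.0666], [-0.0111, -0.067], [-0.0197, 0.0663]]
top [258 219   9  10  84] [262.  223.2]
  rect ((262.0, 223.5), (9.0, 8.0), 90.0)
   0.135 [0.4858 0.2314 0.135 ] [[0.0119, 0.011], [0.012, -0.0102], [-0.0119, -0.011], [-0.012, 0.0102]]
   0.149 [0.4841 0.2289 0.149 ] [[0.0117, 0.0109], [0.0119, -0.0101], [-0.0117, -0.0109], [-0.0119, 0.010
[... 413 characters left out ...]
 6.0), 90.0)
   0.135 [ 0.4406 -0.1072  0.135 ] [[0.0091, 0.0077], [0.0092, -0.008], [-0.0091, -0.0076], [-0.0092, 0.008]]
   0.149 [ 0.4395 -0.1052  0.149 ] [[0.009, 0.0076], [0.009, -0.0079], [-0.0089, -0.0075], [-0.009, 0.0078]]
top [249 292  15  16 152] [256.1 299.4]
  rect ((256.10296630859375, 299.3382263183594), (12.690895080566406, 12.176399230957031), 59.036251068115234)
   0.135 [0.2896 0.2404 0.135 ] [[0.0055, 0.0221], [0.0217, -0.0044], [-0.0055, -0.0221], [-0.0216, 0.0043]]
   0.149 [0.2905 0.2378 0.149 ] [[0.0054, 0.0218], [0.0214, -0.0043], [-0.0055, -0.0218], [-0.0214, 0.0043]]
(240, 235) [ 12 168 129]
(290, 230) [ 12 175  67]
(200, 280) [ 16 131 152]
(265, 235) [ 10 174  47]
```

View pics/topcrop.png

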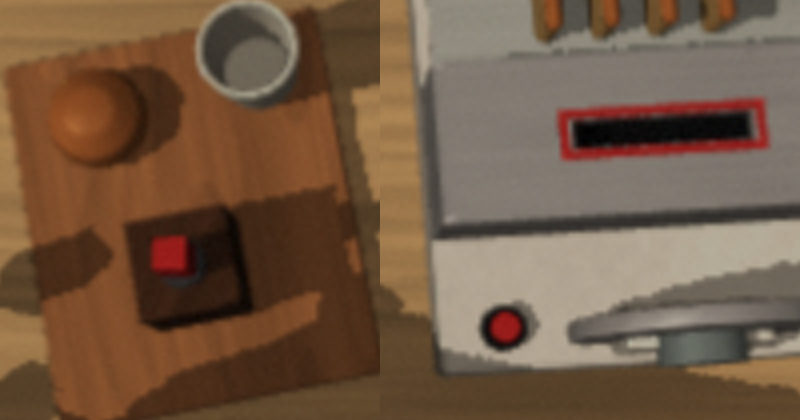

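```bash
cat >> h.py <<'E'
def goto(xyz,yaw):  # yaw of tool x in world; prints tool shift and turn
    o=manip.get_obs(); M=R.from_quat(o["orientation"]).as_matrix()
    y0=np.arctan2(M[1,0],M[0,0]); t=-(yaw-y0)
    print("tcp",o["tcp_pos"].round(4),"yaw",y0.round(4),"tilt",M[:2,2].round(4),"shift",(M.T@(np.array(xyz)-o["tcp_pos"])).round(4),"turn",round(t,4),"F",o["wrist_force"].round(2),"q7",o["joint_pos"].round(2))
E
python3 - <<'E'
from h import *
f=frame("wrist"); print(np.array(f["T_tool_cam"]).round(3).tolist(),f["vertical_fov"])
F={n:frame(n) for n in["scene","top"]}
def tri(a,b):
    c1,d1=ray(F["scene"],[a]);c2,d2=ray(F["top"],[b]);d1=d1[0];d2=d2[0]
    s=np.linalg.lstsq(np.c_[d1,-d2],c2-c1,rcond=None)[0]; p=c1+s[0]*d1;q=c2+s[1]*d2
    print(((p+q)/2).round(4),(p-q).round(4))
tri((420.5,144.2),(257.5,298.7)); tri((502.8,201.2),(178,236.8)); tri((400.2,197),(262.2,223.6)); tri((205.5,180),(430.5,192))
goto([.487,.229,.30],np.pi/2)
E
```

```text
[[1.0, 0.001, 0.0, 0.0], [0.001, -0.96, -0.28, -0.076], [-0.0, 0.28, -0.96, -0.162], [0.0, 0.0, 0.0, 1.0]] 58.89164385751578
[0.2922 0.2335 0.1428] [ 0.001  -0.0037 -0.0007]
[0.4485 0.448  0.1439] [ 0.0012 -0.0055 -0.0021]
[0.4872 0.2289 0.1281] [ 0.0017 -0.006  -0.0009]
[ 0.5737 -0.2163  0.131 ] [ 0.0006 -0.0014  0.0005]
tcp [0.2432 0.5756 0.2224] yaw 1.171 tilt [-0.0002 -0.0003] shift [-0.2244  0.3595 -0.0776] turn -0.3998 F [ 0.77  0.5  -0.47] q7 [-1.19  0.33 -0.06  1.46  0.02  1.35 -0.09]
```

{"op": "arm_command", "data": {
  "plan": [
    [-1,[0,0,-0.06],-0.1],
    [-1,[-0.224,0.36,-0.078],-0.4],
    [-1,[-0.224,0.36,-0.078],-0.4],
    [-1,[-0.224,0.36,-0.078],-0.4],
    [-1,[-0.224,0.36,-0.078],-0.4],
    [-1,[-0.224,0.36,-0.078],-0.4],
    [-1,[-0.224,0.36,-0.078],-0.4],
    [-1,[-0.224,0.36,-0.078],-0.4]
  ]
}}

```text
clock: 1.35
tcp_pos: [0.4889, 0.2266, 0.3008]
orientation: [0.708, 0.707, 0.0, 0.0]
wrist_force: [0.9, 0.8, -0.1]
grip_width: 0.0873
```

{"op": "arm_command", "data": {
  "plan": [
    [-1,[0,0,0],0],
    [-1,[0,0,0],0],
    [-1,[0,0,0],0]
  ]
}}

```text
clock: 1.72
tcp_pos: [0.4881, 0.2282, 0.3007]
orientation: [0.707, 0.707, 0.0, -0.0]
wrist_force: [-0.1, 0.3, 0.7]
grip_width: 0.0872
```

```bash
python3 - <<'E'
from h import *
f=frame("wrist"); save(f,"w1.png"); goto([.487,.229,.30],np.pi/2)
hsv=cv2.cvtColor(f["img"],cv2.COLOR_RGB2HSV)
m=(((hsv[...,0]<5)|(hsv[...,0]>172))&(hsv[...,1]>170)&(hsv[...,2]>70)).astype(np.uint8)
k,l,s,c=cv2.connectedComponentsWithStats(m)
print(s[1:],c[1:])
print(proj(f,[[.487,.229,.149],[.487,.229,.098]]))
E
```

```text
tcp [0.4882 0.228  0.3008] yaw 1.5718 tilt [0.0003 0.0001] shift [ 0.001  -0.0012  0.0008] turn 0.001 F [-0.31  0.41  0.15] q7 [-0.68  0.1   0.18  1.57 -0.02  1.46  1.07]
[[ 523  120   90   54 3114]
 [   2  126   22   20  350]
 [ 309  167   26   32  727]] [[568.82947977 144.34007707]
 [ 12.31714286 135.14      ]
 [321.53645117 182.7909216 ]]
[[322.27473806 186.80422345]
 [322.1251175  175.43165986]]
```

View pics/w1.png

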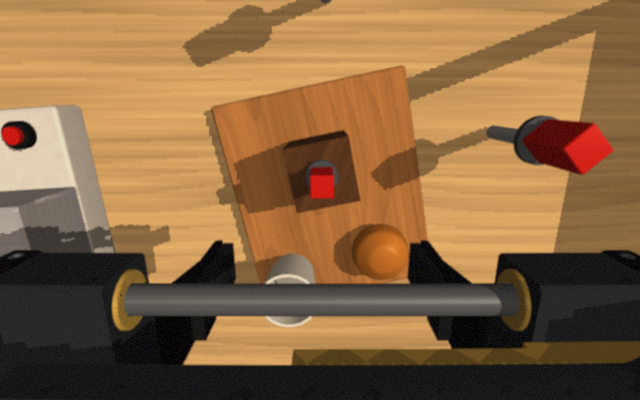

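```bash
python3 - <<'E'
from h import *
f=frame("wrist")
print(f["img"][165:202,305:338,0])
hsv=cv2.cvtColor(f["img"],cv2.COLOR_RGB2HSV)
m=(((hsv[...,0]<5)|(hsv[...,0]>172))&(hsv[...,1]>150)&(f["img"][...,0]>190)).astype(np.uint8)
m[:, :290]=0;m[:,350:]=0
cnt=max(cv2.findContours(m,0,1)[0],key=cv2.contourArea); r=cv2.minAreaRect(cnt);print(r)
bx=cv2.boxPoints(r);P=plane(f,bx,.149);print(P.mean(0),(P-P.mean(0))[:,:2].round(4).tolist())
E
```

```text
[[80 67 63 ... 82 87 90]
 [73 60 54 ... 80 85 87]
 [63 57 53 ... 78 80 84]
 ...
 [96 99 98 ... 92 89 84]
 [98 94 96 ... 88 91 87]
 [97 96 97 ... 89 89 81]]
((322.1015319824219, 186.32766723632812), (21.744247436523438, 21.245018005371094), 86.8201675415039)
[0.4867686  0.22870541 0.149     ] [[-0.0096, -0.0101], [-0.0107, 0.009], [0.0096, 0.0103], [0.0107, -0.0092]]
```

{"op": "arm_command", "data": {
  "plan": [
    [-1,[0.001,-0.0014,0.05],-0.057],
    [-1,[0.001,-0.0014,0.1],-0.057],
    [-1,[0.001,-0.0014,0.15],-0.057],
    [-1,[0.001,-0.0014,0.175],-0.057],
    [-1,[0.001,-0.0014,0.19],-0.057],
    [-1,[0.001,-0.0014,0.1915],-0.057],
    [-1,[0.001,-0.0014,0.1915],-0.057]
  ]
}}

```text
clock: 2.7
tcp_pos: [0.4875, 0.2294, 0.1103]
orientation: [0.686, 0.727, 0.001, 0.0]
wrist_force: [0.3, 0.5, 0.8]
grip_width: 0.0869
```

```bash
python3 -c "
from h import *
goto([.4868,.2287,.109],1.628)"
```

```text
tcp [0.4875 0.2294 0.1103] yaw 1.6287 tilt [0.0017 0.0009] shift [-0.0006 -0.0007  0.0013] turn 0.0007 F [0.26 0.51 0.78] q7 [-0.67  0.23  0.17  1.84 -0.04  1.07  1.14]
```

{"op": "arm_command", "data": {
  "plan": [
    [0,[-0.0006,-0.0007,0.001],0],
    [1,[-0.0006,-0.0007,0.001],0],
    [1,[-0.0006,-0.0007,0.001],0],
    [1,[-0.0006,-0.0007,0.001],0],
    [1,[-0.0006,-0.0007,0.001],0],
    [1,[-0.0006,-0.0007,0.001],0],
    [1,[-0.0006,-0.0007,0.001],0]
  ],
  "squeeze": 45
}}

```text
clock: 3.58
tcp_pos: [0.4868, 0.2287, 0.1093]
orientation: [0.686, 0.727, 0.001, 0.0]
wrist_force: [0.1, -0.4, 1.0]
grip_width: 0.025
```

```bash
python3 -c "
from h import *
goto([.4868,.2287,.25],1.628)"
```

```text
tcp [0.4868 0.2287 0.1093] yaw 1.6287 tilt [0.0017 0.0008] shift [ 1.000e-04  2.000e-04 -1.407e-01] turn 0.0007 F [ 0.09 -0.42  1.05] q7 [-0.67  0.23  0.17  1.84 -0.04  1.07  1.14]
```

{"op": "arm_command", "data": {
  "plan": [
    [1,[0,0,0],0],
    [1,[0,0,0],0],
    [1,[0,0,0],0],
    [1,[0,0,0],0]
  ]
}}

```text
clock: 4.08
tcp_pos: [0.4869, 0.2287, 0.1093]
orientation: [0.686, 0.727, 0.001, 0.0]
wrist_force: [0.1, -0.2, 0.1]
grip_width: 0.022
```

Gripped square at 22 mm. Lift straight out.

{"op": "arm_command", "data": {
  "plan": [
    [1,[0,0,-0.02],0],
    [1,[0,0,-0.04],0],
    [1,[0,0,-0.07],0],
    [1,[0,0,-0.11],0],
    [1,[0,0,-0.15],0],
    [1,[0,0,-0.15],0],
    [1,[0,0,-0.15],0]
  ]
}}

```text
clock: 4.95
tcp_pos: [0.4861, 0.2284, 0.2582]
orientation: [0.686, 0.727, 0.0, 0.0]
wrist_force: [0.1, -0.6, -3.3]
grip_width: 0.0217
```

```bash
python3 -c "
from h import *
goto([.574,-.200,.27],1.635)"
```

```text
tcp [0.4861 0.2284 0.2582] yaw 1.6288 tilt [0.0004 0.0001] shift [-0.4327  0.0629 -0.0118] turn -0.0062 F [ 0.06 -0.6  -3.35] q7 [-0.68  0.12  0.17  1.65 -0.02  1.38  1.12]
```

{"op": "arm_command", "data": {
  "plan": [
    [1,[-0.05,0.01,-0.01],0],
    [1,[-0.11,0.02,-0.012],0],
    [1,[-0.17,0.03,-0.012],0],
    [1,[-0.23,0.04,-0.012],0],
    [1,[-0.29,0.05,-0.012],0],
    [1,[-0.35,0.06,-0.012],0],
    [1,[-0.4,0.063,-0.012],0],
    [1,[-0.433,0.063,-0.012],-0.006]
  ]
}}

```text
clock: 5.95
tcp_pos: [0.5731, -0.203, 0.2681]
orientation: [0.685, 0.729, -0.001, -0.001]
wrist_force: [-0.2, 0.7, -2.3]
grip_width: 0.0219
```

{"op": "arm_command", "data": {
  "plan": [
    [1,[-0.005,0,0],0],
    [1,[-0.005,0,0],0],
    [1,[-0.005,0,0],0],
    [1,[-0.005,0,0],0]
  ]
}}

```text
clock: 6.45
tcp_pos: [0.5737, -0.2066, 0.2681]
orientation: [0.684, 0.729, -0.001, -0.001]
wrist_force: [-0.0, -0.9, -1.9]
grip_width: 0.0219
```

```bash
python3 - <<'E'
from h import *
f=frame("wrist"); save(f,"w2.png"); goto([.574,-.2,.27],1.635)
o=manip.get_obs(); print(proj(f,[o["tcp_pos"]+[0,0,-.08]]))
hsv=cv2.cvtColor(f["img"],cv2.COLOR_RGB2HSV)
m=(((hsv[...,0]<5)|(hsv[...,0]>172))&(hsv[...,1]>150)&(hsv[...,2]>70)).astype(np.uint8)
k,l,s,c=cv2.connectedComponentsWithStats(m); print(s[1:])
y,x=np.nonzero(m); P=plane(f,np.c_[x,y],.135)
k=(abs(P[:,0]-.574)<.05)&(abs(P[:,1]+.215)<.09); r=cv2.minAreaRect((P[k,:2]*1e3).astype(np.float32)); print(r, cv2.boxPoints(r))
E
```

```text
tcp [ 0.5736 -0.2069  0.2682] yaw 1.6339 tilt [-0.0026 -0.    ] shift [ 0.0068  0.0008 -0.0018] turn -0.0011 F [-1.1   0.48 -1.32] q7 [-0.14  0.3   0.52  1.46 -0.15  1.43  2.02]
[[321.0731054  211.91529847]]
[[ 410   42   24   25  447]
 [ 230  175  162   38 2165]
 [ 294  237   56   47 2298]
 [ 294  316   55   10  518]]
((591.9354858398438, -214.88943481445312), (67.88560485839844, 137.53167724609375), 3.5945684909820557) [[ 553.7481  -148.38696]
 [ 562.3708  -285.64807]
 [ 630.12286 -281.3919 ]
 [ 621.5002  -144.1308 ]]
```

View pics/w2.png

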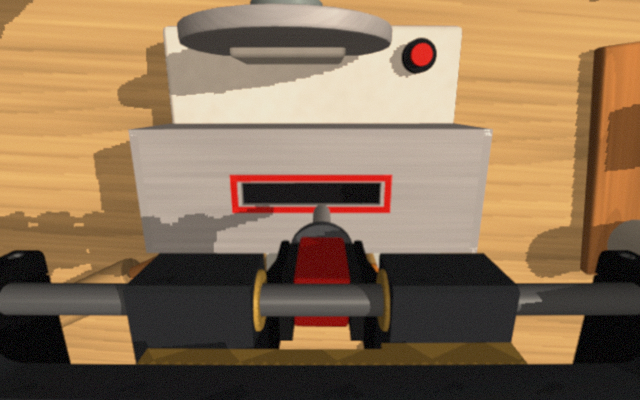

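Wrist view: the slot frame spans (230–392, 175–213). The pin hangs straight with its tip at about (321,208), as predicted, so it's in line with the tool axis.

```bash
cat >> h.py <<'E'
def slot(f,off=None):
    hsv=cv2.cvtColor(f["img"],cv2.COLOR_RGB2HSV)
    m=(((hsv[...,0]<5)|(hsv[...,0]>172))&(hsv[...,1]>150)&(hsv[...,2]>70)).astype(np.uint8)
    k,l,s,c=cv2.connectedComponentsWithStats(m)
    i=1+np.argmax(s[1:,2]); y,x=np.nonzero(l==i); P=plane(f,np.c_[x,y],.135)
    r=cv2.minAreaRect((P[:,:2]*1e3).astype(np.float32)); print(s[i],r); return r
E
python3 - <<'E'
from h import *
for n in["wrist","top","scene"]: slot(frame(n))
E
```

```text
[ 230  175  162   38 2219] ((574.4418334960938, -215.932373046875), (32.94160079956055, 137.6498260498047), 3.584329128265381)
[405 187  40  13 122] ((569.7440185546875, -198.19223022460938), (32.46525955200195, 103.74320983886719), 0.27810218930244446)
[175 171  59  17 193] ((574.0560302734375, -220.03912353515625), (32.41059112548828, 137.4096221923828), 3.779252529144287)
```

```bash
python3 -c "
from h import *
goto([.5711,-.170,.225],1.634)"
```

```text
tcp [ 0.5735 -0.2075  0.2682] yaw 1.633 tilt [-0.0026 -0.0003] shift [0.0376 0.0001 0.0432] turn -0.001 F [-0.78  0.08 -1.37] q7 [-0.14  0.3   0.52  1.46 -0.15  1.43  2.02]
```

{"op": "arm_command", "data": {
  "plan": [
    [1,[0.02,0,0.02],0],
    [1,[0.038,0,0.04],0],
    [1,[0.038,0,0.043],0],
    [1,[0.038,0,0.043],0],
    [1,[0.038,0,0.043],0]
  ]
}}

```text
clock: 7.28
tcp_pos: [0.5713, -0.1709, 0.2262]
orientation: [0.685, 0.728, -0.001, -0.0]
wrist_force: [0.5, 0.2, -1.9]
grip_width: 0.0218
```

```bash
python3 - <<'E'
from h import *
f=frame("wrist"); goto([.5711,-.170,.19],1.634)
o=manip.get_obs(); print(proj(f,[o["tcp_pos"]+[0,0,-.0813]])); slot(f)
g=frame("scene"); p=proj(g,[[.5711,-.17,.14]])[0].astype(int)
a=cv2.resize(f["img"][140:340,200:440],(480,400)); b=cv2.resize(g["img"][p[1]-50:p[1]+30,p[0]-40:p[0]+24],(320,400),interpolation=2)
cv2.imwrite("pics/w3.png",np.hstack([a,b])[:,:,::-1])
E
```

```text
tcp [ 0.5712 -0.1707  0.2261] yaw 1.6317 tilt [-0.0013 -0.0008] shift [ 0.0007 -0.0001  0.0361] turn -0.0023 F [-0.39 -0.09 -2.24] q7 [-0.19  0.28  0.5   1.56 -0.14  1.34  1.95]
[[321.78361221 211.21159003]]
[ 167  186  187   44 2840] ((574.4573974609375, -216.01339721679688), (33.6267204284668, 137.77342224121094), 3.498060464859009)
```

View pics/w3.png

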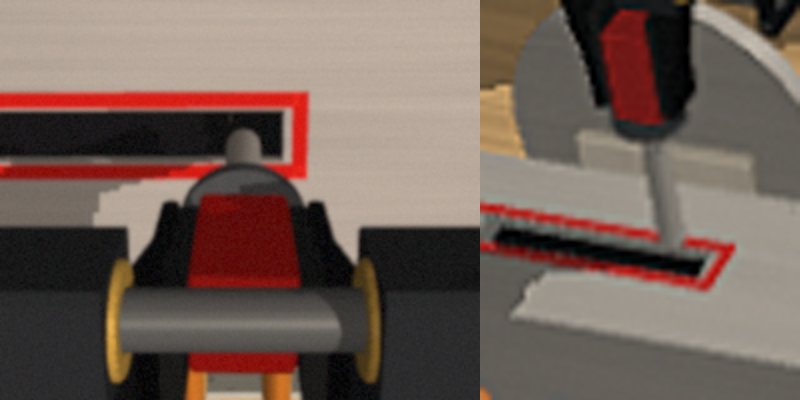

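{"op": "arm_command", "data": {
  "plan": [
    [1,[0,0.0004,0.008],0],
    [1,[0,0.0004,0.014],0],
    [1,[0,0.0004,0.02],0],
    [1,[0,0.0004,0.026],0],
    [1,[0,0.0004,0.032],0],
    [1,[0,0.0004,0.036],0],
    [1,[0,0.0004,0.036],0]
  ]
}}

```text
clock: 8.25
tcp_pos: [0.5714, -0.1705, 0.1896]
orientation: [0.685, 0.728, -0.001, -0.001]
wrist_force: [-0.2, -0.3, -3.1]
grip_width: 0.0216
```

```bash
python3 -c "
from h import *
goto([.5716,-.170,.179],1.634)"
```

```text
tcp [ 0.5714 -0.1705  0.1896] yaw 1.6319 tilt [-0.0021 -0.0006] shift [0.0004 0.0002 0.0106] turn -0.0021 F [-0.19 -0.25 -3.1 ] q7 [-0.19  0.31  0.49  1.61 -0.15  1.27  1.96]
```

{"op": "arm_command", "data": {
  "plan": [
    [1,[0,0,0.004],0],
    [1,[0,0,0.007],0],
    [1,[0,0,0.009],0],
    [1,[0,0,0.011],0],
    [1,[0,0,0.012],0],
    [1,[0,0,0.012],0],
    [1,[0,0,0.012],0]
  ]
}}

```text
clock: 9.12
tcp_pos: [0.5715, -0.1704, 0.1778]
orientation: [0.685, 0.728, -0.001, -0.0]
wrist_force: [-1.2, 1.1, 2.3]
grip_width: 0.0217
```

```bash
python3 -c "
from h import *
goto([.5716,-.170,.179],1.634)"
```

```text
tcp [ 0.5715 -0.1704  0.1778] yaw 1.632 tilt [-0.0017 -0.0006] shift [ 0.0004  0.0001 -0.0012] turn -0.002 F [-1.24  1.12  2.35] q7 [-0.19  0.32  0.49  1.62 -0.15  1.24  1.97]
```

{"op": "arm_command", "data": {
  "plan": [
    [1,[-0.001,0,0.001],0],
    [1,[-0.003,0,0.001],0],
    [1,[-0.005,0,0.001],0],
    [1,[-0.007,0,0.001],0],
    [1,[-0.008,0,0.001],0],
    [1,[-0.008,0,0.001],0]
  ]
}}

```text
clock: 9.88
tcp_pos: [0.5722, -0.1787, 0.177]
orientation: [0.685, 0.728, -0.001, -0.0]
wrist_force: [0.2, 2.8, 3.9]
grip_width: 0.0217
```

{"op": "arm_command", "data": {
  "plan": [
    [1,[-0.002,0,0],0],
    [1,[-0.004,0,0],0],
    [1,[-0.006,0,0],0],
    [1,[-0.008,0,0],0],
    [1,[-0.008,0,0],0]
  ]
}}

```text
clock: 10.5
tcp_pos: [0.5723, -0.1868, 0.1766]
orientation: [0.685, 0.728, -0.001, -0.0]
wrist_force: [-0.1, 0.7, -1.3]
grip_width: 0.0219
```

{"op": "arm_command", "data": {
  "plan": [
    [1,[-0.001,0,0],0],
    [1,[-0.002,0,0],0],
    [1,[-0.003,0,0],0],
    [1,[-0.003,0,0],0]
  ]
}}

```text
clock: 11.0
tcp_pos: [0.5725, -0.1879, 0.1764]
orientation: [0.685, 0.729, -0.0, -0.002]
wrist_force: [-1.9, 6.0, -0.6]
grip_width: 0.0216
```

The vertical force has vanished and a side stop was felt at y ≈ -0.188: the hole. I'll back off about 2 mm to centre the pin, then go down gently.

{"op": "arm_command", "data": {
  "plan": [
    [1,[0.001,0,0],0],
    [1,[0.0025,0,0],0],
    [1,[0.0025,0,0.002],0],
    [1,[0.0025,0,0.004],0],
    [1,[0.0025,0,0.006],0],
    [1,[0.0025,0,0.006],0]
  ]
}}

```text
clock: 11.75
tcp_pos: [0.5722, -0.1854, 0.1702]
orientation: [0.685, 0.729, -0.001, -0.002]
wrist_force: [0.4, 0.2, -1.6]
grip_width: 0.0223
```

```bash
python3 -c "
from h import *
goto([.5725,-.1857,.146],1.634)"
```

```text
tcp [ 0.5722 -0.1854  0.1702] yaw 1.6328 tilt [-0.0033  0.0018] shift [-0.0003  0.0004  0.0242] turn -0.0012 F [ 0.43  0.18 -1.6 ] q7 [-0.16  0.34  0.5   1.62 -0.17  1.23  2.  ]
```

{"op": "arm_command", "data": {
  "plan": [
    [1,[-0.0003,0.0002,0.003],0],
    [1,[-0.0003,0.0002,0.006],0],
    [1,[-0.0003,0.0002,0.009],0],
    [1,[-0.0003,0.0002,0.012],0],
    [1,[-0.0003,0.0002,0.015],0],
    [1,[-0.0003,0.0002,0.018],0],
    [1,[-0.0003,0.0002,0.02],0],
    [1,[-0.0003,0.0002,0.02],0]
  ]
}}

```text
clock: 12.75
tcp_pos: [0.5722, -0.1857, 0.15]
orientation: [0.685, 0.729, -0.001, -0.002]
wrist_force: [0.1, 0.2, -1.7]
grip_width: 0.0219
```

{"op": "arm_command", "data": {
  "plan": [
    [1,[0,0,0.001],0],
    [1,[0,0,0.002],0],
    [1,[0,0,0.003],0],
    [1,[0,0,0.0035],0],
    [1,[0,0,0.0035],0],
    [1,[0,0,0.0035],0]
  ]
}}

```text
clock: 13.5
tcp_pos: [0.5722, -0.1856, 0.1466]
orientation: [0.685, 0.729, -0.001, -0.002]
wrist_force: [0.4, -0.5, -1.6]
grip_width: 0.022
```

{"op": "arm_command", "data": {
  "plan": [
    [1,[0,0,0.0005],0],
    [1,[0,0,0.001],0],
    [1,[0,0,0.001],0],
    [1,[0,0,0.001],0]
  ]
}}

```text
clock: 14.0
tcp_pos: [0.5723, -0.1857, 0.1463]
orientation: [0.685, 0.729, -0.0, -0.002]
wrist_force: [-3.4, 0.7, 6.3]
grip_width: 0.0217
```

Collar is seated on the cover with about 8 N, at the expected height of 0.1463. Relax, then open.

{"op": "arm_command", "data": {
  "plan": [
    [1,[0,0,-0.0001],0],
    [1,[0,0,-0.0001],0],
    [0.4,[0,0,-0.0001],0],
    [0,[0,0,-0.0001],0],
    [-0.3,[0,0,-0.0001],0],
    [-0.3,[0,0,-0.0001],0],
    [-0.3,[0,0,-0.0001],0],
    [-0.3,[0,0,-0.0001],0]
  ],
  "squeeze": 10
}}

```text
clock: 15.0
tcp_pos: [0.5723, -0.1857, 0.1465]
orientation: [0.685, 0.729, -0.0, -0.002]
wrist_force: [-0.6, -0.1, -0.2]
grip_width: 0.0558
```

{"op": "arm_command", "data": {
  "plan": [
    [-0.3,[0,0,0],0],
    [-0.3,[0,0,-0.01],0],
    [-0.3,[0,0,-0.03],0],
    [-0.3,[0,0,-0.06],0],
    [-0.3,[0,0,-0.1],0],
    [-0.3,[0,0,-0.15],0],
    [-0.3,[0,0,-0.18],0],
    [-0.3,[0,0,-0.18],0]
  ]
}}

```text
clock: 16.0
tcp_pos: [0.5736, -0.1867, 0.3298]
orientation: [0.685, 0.729, 0.001, 0.0]
wrist_force: [0.7, -0.0, 0.4]
grip_width: 0.0567
```

```bash
python3 - <<'E'
from h import *
f=frame("wrist"); g=frame("scene"); o=manip.get_obs(); print(o["clock"],o["wrist_force"],o["grip_width"])
p=proj(g,[[.5722,-.1857,.15]])[0].astype(int); q=proj(f,[[.5722,-.1857,.15]])[0].astype(int); print(p,q)
a=f["img"][q[1]-60:q[1]+60,q[0]-60:q[0]+60]; b=g["img"][p[1]-50:p[1]+50,p[0]-50:p[0]+50]
h=np.hstack([cv2.resize(a,(400,400)),cv2.resize(b,(400,400),interpolation=2)])
cv2.imwrite("pics/end.png",h[:,:,::-1]); save(g,"end_scene.png")
E
```

```text
16.1 [-1.08799316 -0.32674633 -0.78926901] 0.056974585071787494
[216 175] [322 179]
```

View pics/end.png

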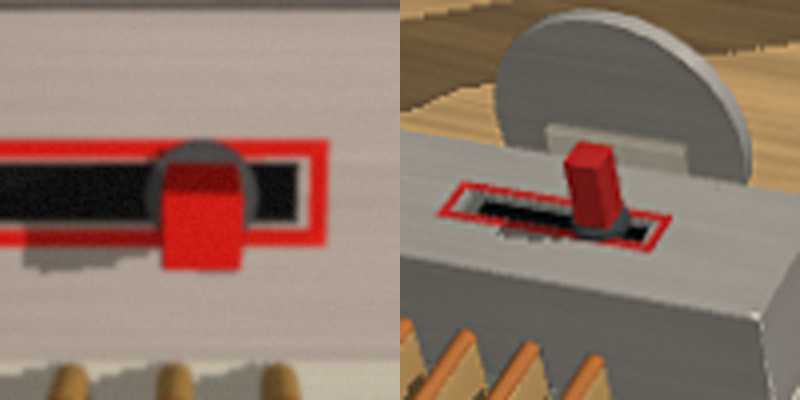

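View pics/end_scene.png

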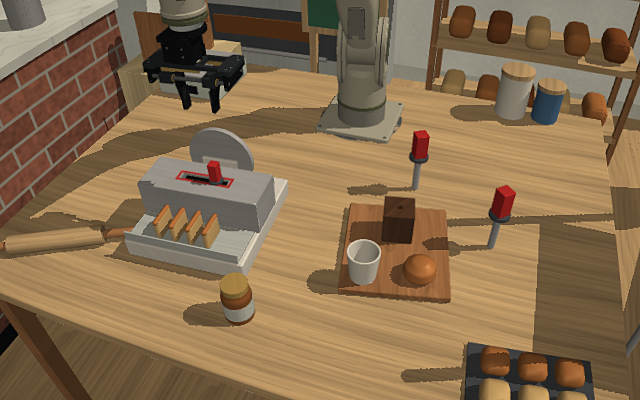

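The end pictures show the pin upright with its collar on the cover, at (216,175) in the scene view. The cup, bun and jar are where they were, and the gripper is clear.

```bash
python3 -c "
from plant import manip
print(manip.hand_in())"
```

```text
the job is handed in; nothing more can be done
None
```

The lock pin is in the slicer's lock hole, upright, with its collar on the cover and the gripper clear. I handed the job in at about 16 s of the 64 s allowed.

- **What I did:** I took the smallest pin from the parking block and put it through the slot near its +y end. I swept along the carriage with about 5–6 N of downward force. The resistance vanished about 30 mm from the slot's middle, and the hole's side then stopped the pin at 6 N. I backed off 2.5 mm to centre it and pushed it home.
- **Seating:** The collar met the cover at the expected height (TCP at 0.1463 m). The pressing force there was about 8 N, the highest I read on the slicer. Forces were read only at the end of each move, so any brief peaks in between were not seen.
- **Last pictures:** They show the pin upright and the collar on the cover. The cup, bun, jar and the two larger pins look unmoved. I judged this by eye and did not measure it again.
- **Disagreement between views:** The cameras differed by a few millimetres on the slot's position. I used the wrist camera's close view, and it fitted. In one top view the arm covered part of the slot, so I ignored that reading.

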